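# Feel out the plug gauge and hang it on the folding hook

### The job

Swing the folded forked hook fully out from its rack plate. Reach through the hand-hole in the box's sliding lid, feel for the plug gauge hidden under the lid, bring it out through the hole, and hang it by its neck fully home in the slot of the hook, so that it keeps the small sprung paddle there pushed in. Do not shift the bottle.

Things in the scene. Friction and masses are not known exactly. Their poses are not given: they have to be found in the camera images.
- box: Grey sheet-steel box under a sliding lid, fixed to the bench. Outside 172 (x) by 252 (y) mm, inside 160 by 240 mm, walls 6 mm, floor 4 mm, inside height 76 mm: the lid's underside lies 80 mm above the bench. Origin: centre of its underside; x across the box, y along its length, z up.
- box_floor (a point): Centre of the box's inner floor, 4 mm above the bench; axes as the box. The gauge stands upright on this floor under the closed part of the lid, on the -y side of the hand-hole: its axis 30 to 88 mm from this point towards -y and within 15 mm of the centre line in x. Where exactly is not reported: feel for it. Pushed at the plug it slides with 2 to 5 N.
- lid_hole (a point): Centre of the hand-hole in the lid, at the lid's top face, 85 mm above the bench; axes as the box. The hole measures 136 mm (box x) by 80 mm (box y). The lid is a dark steel plate, 5 mm thick, 180 mm wide, reaching 165 mm beyond the hole on the -y side and 60 mm on the +y side.
- lid (a joint): Slide of the lid, m: 0 with the hole's centre 80 mm from the box's centre towards +y; grows as lid and hole slide towards the box's -y, up to 0.165. Slides with about 1 N, for instance by fingers in the hole pushing on its edge, and stays where it is left. It must be slid to bring the hole over the gauge.
- hook (a joint): Swing of the forked hook about its upright hinge, rad: 0 folded flat along the rack plate, pi/2 (its stop) fully out, square to the plate. Grows clockwise seen from above. It turns easily (about 1 N at the post) and stays where it is left.
- hook_hinge (a point): On the hook's upright hinge axis, at the height of the fork's top face (160 mm above the bench). Axes turn with the hook: x along the arm from the hinge to the fork's open end, z up. The hinge stands 30 mm in front of the grey rack plate, whose top edge is 185 mm above the bench.
- hook_post (a point): Centre of the round black upright post on the hook's arm, by which it can be pinched from above and swung: 12 mm in diameter, 40 mm tall, on the arm's top face; this point is 20 mm above that face and 55 mm from the hinge axis. Axes as the hinge point.
- hook_seat (a point): Where the gauge's axis belongs in the fork: 103 mm from the hinge axis, at the fork's top face. The fork is a flat steel plate 5 mm thick, 46 mm wide; its slot, 22 mm wide, ends 8 mm nearer the hinge than this point and is open and flared at the far end, 42 mm beyond it. The neck goes in from there, along the arm; the handle's underside then rests on the fork's top face.
- paddle (a joint): Small black sprung paddle at the closed end of the hook's slot, m: 0 when free, with its face 8 mm short of the slot's end; grows as the gauge's neck pushes it towards the hinge, 0.008 with the neck fully home. Its spring is soft, 0.3 N at most: the hung gauge's own weight keeps it pushed in.
- gauge_home (a point): Point of the hook where the middle of the gauge's neck comes when fully home, 7 mm below the seat. The gauge is round, 70 mm tall, 0.36 to 0.48 kg: from its foot up a steel plug 44 mm in diameter, 24 mm high; a neck 16 mm in diameter, 14 mm high (24 to 38 mm); a black handle 26 mm in diameter, 32 mm high (38 to 70 mm), to grip.
- bottle_mid (a point): Clear plastic bottle with a white cap, 60 mm in diameter, 160 mm tall; this point is half-way up. To be left where it stands.

How it is judged:
On the way:
1. the hook is swung fully out (to within about 9 degrees of its stop), its slot still empty (value of joint hook above 1.41 rad and value of joint paddle below 0.002 m), for 0.2 s.
At the end, for the whole second after the job is handed in: The hook stands fully out (within about 9 degrees of its stop) and the gauge, let go and at rest, hangs by its neck in the slot, keeping the paddle pushed in by more than 4 mm (neck within 4 mm of the slot's end) (value of joint hook above 1.41 rad and value of joint paddle above 0.004 m and velocity of joint paddle below 0.01 m/s and velocity of joint hook below 0.05 rad/s); the robot touches nothing.
It fails at once if the bottle is moved by more than 40 mm (distance of bottle_mid from where it was at the start of the episode above 0.04 m).
It also fails if it takes over 72 s, if anything falls off the work surface, if the arm or the gripper's body presses on something with over 40 N, if the wrist force passes 120 N, or if a joint passes its speed limit or range.

### The arm

A 6-joint arm with a two-finger parallel gripper is mounted at the origin on the work surface. World frame = base frame: x ahead of the robot, y to its left, z up, the work surface at z = 0. Lengths are in m, angles in rad, forces in N, time in s.
With the tool pointing down it reaches from about 0.35 to 1 m from the base axis. Payload 7.1 kg.
Tool frame: the origin (TCP) lies midway between the tips of the shut fingers; the grasp point (between the pads) lies 19 mm behind it (bot.grasp_offset is the distance from the TCP to the grasp point, in m); z points along the fingers, y is the direction in which the jaws open and shut (so a half turn about z gives the same grasp; the last joint's range is limited). The gripper opens to 85 mm and grips with 20 to 120 N. Pads are 22 mm wide; open, the fingers measure 114 mm over their backs; the gripper's body (76 mm by 85 mm) begins 54 mm behind the grasp point. The pads swing forward as they close: fully open they stand 13 mm farther back than shut.
Start: joints at [-1.304, 0.423, 1.63, -0, 1.089, -0.019], TCP at [0.176, -0.6, 0.231] pointing down, gripper open.
Joint ranges: [-3, 3], [-0.9, 2.11], [0.09, 2.58], [-1.31, 4.45], [0.11, 2.69], [-2.54, 2.54]. Speed limits (rad/s): [2.39, 2.39, 3.01, 3.14, 3.14, 3.14].

### API

Orientations are given as a rotation vector (axis times angle).
In Python, from plant import bot, jaws, solver, readout, snapshot, camera_params, workorder gives the robot as it stands. Calls block until the motion is done:
- bot.goto(position, orientation): joint-space move of the TCP to a pose.
- bot.move_l(position, speed=0.15, attitude=None, stop_force=None): straight line of the TCP; attitude=None keeps the orientation; speed is the mean speed in m/s. With stop_force (N) it stops when the force on the tool has changed by that much, and returns True; else False.
- bot.movej(angles): joint-space move.
- jaws.move_gripper(opening, strength=None): opening from 0.0 (shut) to 1.0 (fully open); strength is the grip in N (None keeps the last); returns when the fingers have stopped.
- bot.wait(seconds).
- solver.ik(position, orientation): joint angles nearest the present ones, or None.
- readout.read_state(): the state.
- snapshot(name): name is "side" or "top" or "wrist"; returns the picture (400x640x3 uint8, blue, green, red); there is no depth.
- camera_params(name): a dict with "fovy" (degrees; the focal length in pixels is half the picture's height over the tangent of half this angle, whatever the lens; pixels are square), "cx", "cy" (the principal point, pixels), "pose" (4x4, takes a point from camera to world coordinates). Camera axes: x right, y up, looking along -z (the intrinsics and any distortion apply to the point x, -y, -z); pixel columns grow to the right and rows downward; lengths in m; the calibration is good to about 2 mm. A picture is of the moment at which its call begins: read the wrist's pose just before it. camera_params takes no time and is no camera call; for the wrist camera it gives the pose at the moment of the call.
A pose or a line that the arm cannot do raises bot.MotionError and nothing moves.
- workorder.job_done(): hands the job in, once; it reports no verdict.
The state is a dict: "t": time; "q": joint angles; "joint_vel": joint speeds; "tau": joint torques, N m; "ee_pos": TCP position; "orientation": TCP orientation; "force": force on the tool from outside, world axes, zero at the start; "torque": the same for the moment, N m; "width": opening from 0.0 (shut) to 1.0 (fully open).
Only numpy, scipy, OpenCV 4.12 (cv2) and the standard library are available. Lean on these libraries where they do the work, as an engineer would, in place of code of your own. Each camera call takes 0.05 s, during which the arm holds its last target. There are 200 camera calls.

## Working session

There is one attempt and no reset: what is moved stays moved. The work goes in short steps, each a Python script; the robot and the scene stay as the last script left them, time stands still between calls to the robot, and variables do not carry over. Pictures are saved under pics/ and viewed, about 8 in all and at most 12, crops included, and the job is handed in when it is done.

```bash
ls; mkdir -p pics; python3 - <<'E'
from plant import *
import cv2,numpy as np
a=snapshot("top");b=snapshot("side")
cv2.imwrite("pics/top0.png",a);cv2.imwrite("pics/side0.png",b)
np.set_printoptions(precision=4,suppress=True)
for n in("top","side","wrist"):print(n,camera_params(n))
print(readout.read_state())
E
```

```text
pics
top {'fovy': 55.23056434866577, 'cx': 321.60610913605393, 'cy': 196.1019925716298, 'pose': array([[-0.0055,  0.9803, -0.1977,  0.467 ],
       [-0.9999, -0.0079, -0.0112,  0.1061],
       [-0.0125,  0.1976,  0.9802,  0.9541],
       [ 0.    ,  0.    ,  0.    ,  1.    ]])}
side {'fovy': 51.616124150498756, 'cx': 325.5925913677669, 'cy': 206.39280499052515, 'pose': array([[-0.9933,  0.0827, -0.0811,  0.5421],
       [-0.1159, -0.7196,  0.6846,  0.7019],
       [-0.0018,  0.6894,  0.7244,  0.7286],
       [ 0.    ,  0.    ,  0.    ,  1.    ]])}
wrist {'fovy': 71.44779480792087, 'cx': 319.4819018690433, 'cy': 200.42458071443102, 'pose': array([[ 0.2824,  0.913 ,  0.2944,  0.2518],
       [-0.9593,  0.269 ,  0.0861, -0.5775],
       [-0.0005, -0.3067,  0.9518,  0.3722],
       [ 0.    ,  0.    ,  0.    ,  1.    ]])}
{'t': 0.1, 'q': array([-1.304 ,  0.4238,  1.6306, -0.    ,  1.0886, -0.019 ]), 'joint_vel': array([-0.0007, -0.0005, -0.0016, -0.0023,  0.0009,  0.0001]), 'tau': array([ -0.0004, -55.8425, -28.2446,  -0.0001,   0.003 ,  -0.    ]), 'ee_pos': array([ 0.1761, -0.5992,  0.2306]), 'orientation': array([-3.1082, -0.4472,  0.0003]), 'force': array([-0.3441, -0.2021, -0.4377]), 'torque': array([ 0.0811, -0.0186, -0.0127]), 'width': 1.0031068720445981}
```

View pics/top0.png

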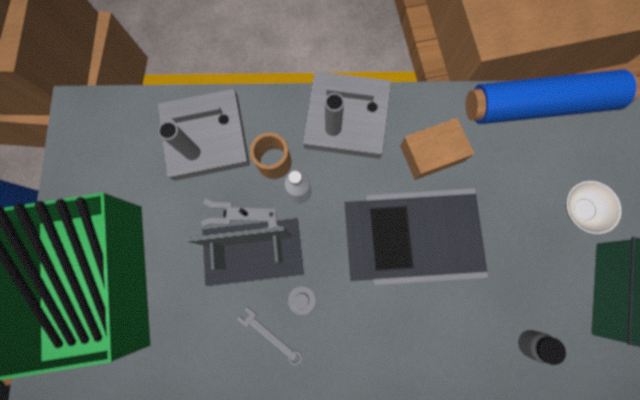

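View pics/side0.png

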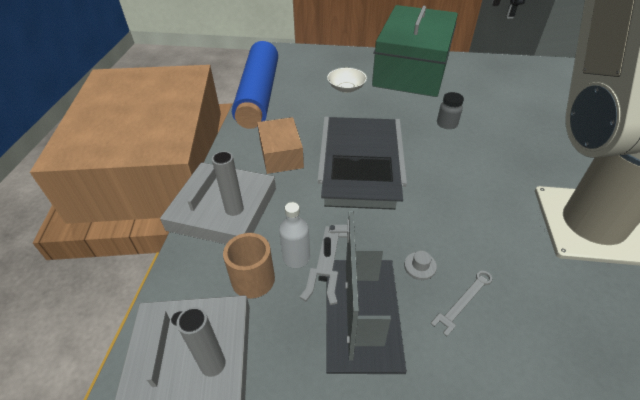

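The top view shows the box lid's hole at about (392,238). The folded hook has its hinge near (274,215) and its fork opening left (world +y) at about (205,210). The rack plate is on the robot side and the bottle cap is at (295,177). The side view agrees. Next I enlarge these for pixel positions.

```bash
cat > h.py <<'E'
import numpy as np,cv2
from plant import *
np.set_printoptions(precision=4,suppress=True)
def ray(n,u,v,P=None):
    c=camera_params(n) if P is None else P; f=200/np.tan(np.radians(c["fovy"])/2)
    d=c["pose"][:3,:3]@np.array([(u-c["cx"])/f,-(v-c["cy"])/f,-1]); return c["pose"][:3,3],d
def at(n,u,v,z,P=None):
    o,d=ray(n,u,v,P); return o+d*(z-o[2])/d[2]
def proj(n,p,P=None):
    c=camera_params(n) if P is None else P; f=200/np.tan(np.radians(c["fovy"])/2)
    q=c["pose"][:3,:3].T@(np.asarray(p)-c["pose"][:3,3]); return np.array([c["cx"]+f*q[0]/-q[2],c["cy"]-f*q[1]/-q[2]])
E
python3 - <<'E'
from h import *
a=cv2.imread("pics/top0.png");b=cv2.imread("pics/side0.png")
c=lambda i,x,y,w,h:cv2.resize(i[y:y+h,x:x+w],(400,300),interpolation=cv2.INTER_CUBIC)
o=np.vstack([np.hstack([c(a,190,160,120,90),c(b,280,190,120,90)]),np.hstack([c(a,340,180,160,120),c(b,300,105,140,105)])])
cv2.imwrite("pics/c1.png",o)
# rough
print("hole",at("top",392,238,.085),"hinge",at("top",274,215,.16),"tip",at("top",205,210,.16),"cap",at("top",295,177,.16))
print(at("side",362,168,.085),at("side",292,208,.16))
E
```

```text
hole [ 0.5442 -0.0428  0.085 ] hinge [0.5874 0.2154 0.16  ] tip [0.5992 0.3616 0.16  ] cap [0.6694 0.1719 0.16  ]
[ 0.5434 -0.0403  0.085 ] [0.6684 0.1758 0.16  ]
```

View pics/c1.png

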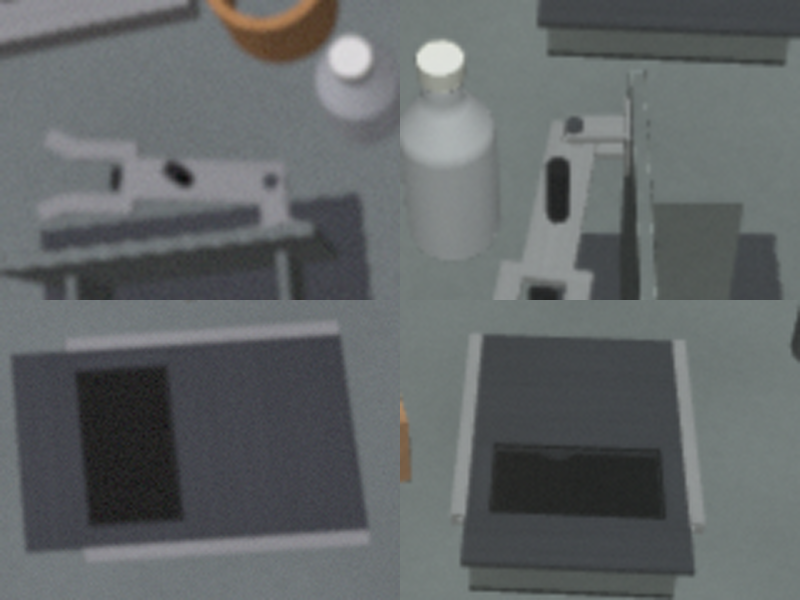

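The enlarged view shows the hinge screw (270,180), paddle (117,177), post (170,165)–(192,185), lid hole corners and bottle cap clearly enough. Next I fit the poses.

```bash
cat >> h.py <<'E'
from scipy.spatial.transform import Rotation as R
def down(psi): # jaws axis = (sin psi,-cos psi)
    return (R.from_euler('z',psi)*R.from_matrix(np.diag([1.,-1,-1]))).as_rotvec()
E
python3 - <<'E'
from h import *
T=lambda u,v:(190+u*.3,160+v*.3)
hi=at("top",*T(270,180),.16);pa=at("top",*T(117,177),.16);m=at("top",*T(46,174.5),.16)
for n,p in(("hinge",hi),("paddle",pa),("tipmid",m)):print(n,p,np.linalg.norm(p-hi))
print("post base",at("top",*T(188,182),.16),"top",at("top",*T(172,167),.2))
S=lambda u,v:(280+(u-400)*.3,190+v*.3)
print("side hinge",at("side",*S(573,126),.16),"paddle",at("side",*S(545,290),.16),"post top",at("side",*S(557,162),.2),"base",at("side",*S(557,218),.16))
print("plate ends",at("top",*T(5,272),.185),at("top",*T(312,230),.185))
B=lambda u,v:(340+u*.4,180+(v-300)*.4)
c=np.array([at("top",*B(*p),.085) for p in((78,373),(165,366),(183,519),(88,524))]);print(c,c.mean(0))
L=np.array([at("top",*B(*p),.085) for p in((12,354),(341,336),(368,529),(27,551))]);print(L,L.mean(0))
for w in((78,373),): pass
D=lambda u,v:(300+(u-400)*.35,105+(v-300)*.35)
s=np.array([at("side",*D(*p),.085) for p in((495,443),(662,449),(665,519),(489,512))]);print(s,s.mean(0))
s=np.array([at("side",*D(*p),.085) for p in((482,335),(672,341),(694,573),(461,566))]);print(s,s.mean(0))
E
```

```text
hinge [0.5896 0.2218 0.16  ] 0.0
paddle [0.5922 0.3187 0.16  ] 0.0969503045627571
tipmid [0.5942 0.3638 0.16  ] 0.1421325374451001
post base [0.5887 0.2736 0.16  ] top [0.5918 0.2751 0.2   ]
side hinge [0.5882 0.2162 0.16  ] paddle [0.5907 0.3229 0.16  ] post top [0.5904 0.2745 0.2   ] base [0.5899 0.2788 0.16  ]
plate ends [0.5308 0.3773 0.185 ] [0.5549 0.192  0.185 ]
[[ 0.6106  0.0021  0.085 ]
 [ 0.6165 -0.078   0.085 ]
 [ 0.4781 -0.0872  0.085 ]
 [ 0.4742 -0.0025  0.085 ]] [ 0.5449 -0.0414  0.085 ]
[[ 0.6289  0.0625  0.085 ]
 [ 0.6434 -0.2415  0.085 ]
 [ 0.4684 -0.2504  0.085 ]
 [ 0.451   0.0523  0.085 ]] [ 0.5479 -0.0943  0.085 ]
[[ 0.6157 -0.0801  0.085 ]
 [ 0.4742 -0.0883  0.085 ]
 [ 0.4713 -0.0012  0.085 ]
 [ 0.6115  0.0066  0.085 ]] [ 0.5431 -0.0407  0.085 ]
[[ 0.6444 -0.2378  0.085 ]
 [ 0.4659 -0.2483  0.085 ]
 [ 0.449   0.0569  0.085 ]
 [ 0.6263  0.0697  0.085 ]] [ 0.5464 -0.0899  0.085 ]
```

```bash
python3 - <<'E'
from h import *
for n,p,ps in(("post",(.5906,.275,.30),(178.3,-1.7)),("postout",(.644,.2184,.176),(88.3,-91.7)),("box",(.55,-.18,.05),(93.2,-86.8)),("fork",(.76,.217,.2),(178.3,-1.7))):
  for a in ps:
    q=solver.ik(p,down(np.radians(a)));print(n,a,q)
E
```

```text
post 178.3 [ 0.4175  0.3973  1.504  -0.      1.2403 -1.1236]
post -1.7 [ 0.4175  0.3973  1.504  -0.      1.2403  2.018 ]
postout 88.3 [ 0.3095  0.5628  1.5371 -0.      1.0417  0.3391]
postout -91.7 None
box 93.2 [-0.3369  0.6165  1.8253 -0.      0.6998 -0.3927]
box -86.8 None
fork 178.3 [ 0.2631  0.7005  1.227  -0.      1.2141 -1.2781]
fork -1.7 [ 0.2631  0.7005  1.227  -0.      1.2141  1.8635]
```

```bash
python3 - <<'E'
from h import *
s=readout.read_state();p=s["ee_pos"]
bot.goto((.36,-.5,.32),down(np.radians(120)))
bot.goto((.5906,.275,.29),down(np.radians(178.3)))
jaws.move_gripper(.5)
P=camera_params("wrist");a=snapshot("wrist");cv2.imwrite("pics/w1.png",a)
s=readout.read_state();print(s["t"],s["ee_pos"],s["force"],s["width"])
for n,q in(("post",(.5906,.275,.2)),("hinge",(.589,.22,.16)),("seat",(.592,.323,.16))):print(n,proj("wrist",q,P))
np.save("w1.npy",P["pose"])
E
```

```text
4.8083 [0.5906 0.275  0.29  ] [ 0.6553 -0.7752  0.3611] 0.503120132347712
post [320.0544 204.2941]
hinge [265.8567 191.6975]
seat [367.2945 191.7158]
```

View pics/w1.png

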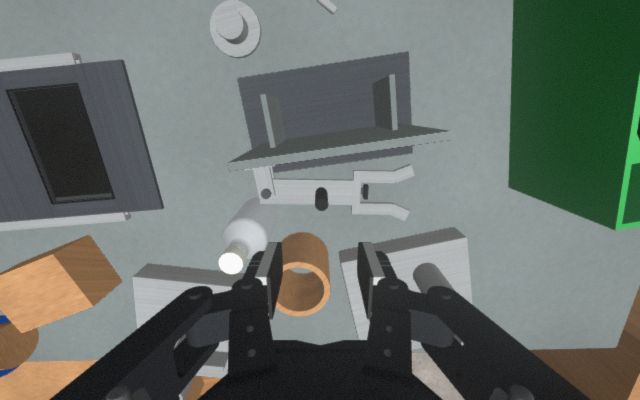

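The wrist view puts the post top at (321,205) and the hinge at (266,193). The predictions were (320,204) and (266,192), so the estimate is good. Now I pinch the post and swing the hook.

```bash
python3 - <<'E'
from h import *
H=np.array([.589,.2205]);
bot.move_l((.5906,.275,.174),speed=.15,stop_force=15)
jaws.move_gripper(0.0,strength=20)
s=readout.read_state();print(s["t"],s["ee_pos"],s["force"],s["width"])
for k in np.arange(10,96,10).tolist()+[94]:
    az=np.radians(88.3-k);p=np.r_[H+.055*np.array([np.cos(az),np.sin(az)]),.174]
    r=bot.move_l(p,speed=.08,attitude=down(np.radians(178.3-k)),stop_force=25)
    s=readout.read_state();print(k,s["t"],s["ee_pos"],s["force"],s["width"],r)
    if r:break
jaws.move_gripper(.4)
p=s["ee_pos"].copy();p[2]=.29;bot.move_l(p,speed=.25)
snap=snapshot("wrist");P=camera_params("wrist");cv2.imwrite("pics/w2.png",snap);np.save("w2.npy",P["pose"])
s=readout.read_state();print(s["t"],s["ee_pos"],s["force"],s["width"])
for az in(-1.7,):
  d=np.array([np.cos(np.radians(az)),np.sin(np.radians(az))])
  for l,z in((0,.16),(.055,.2),(.103,.16),(.145,.16)):print(l,proj("wrist",np.r_[H+l*d,z],P))
E
```

```text
6.1083 [0.5913 0.2763 0.1753] [-0.3323  5.1642  2.1121] 0.13134892521529007
10 6.4333 [0.6011 0.275  0.1752] [1.1855 4.3051 5.1792] 0.13043801898313792 False
20 6.7583 [0.6103 0.272  0.1752] [2.0722 1.6951 5.2953] 0.13063863738541193 False
30 7.0833 [0.6188 0.2674 0.1752] [0.749  1.2883 5.7233] 0.12828779071683233 False
40 7.4083 [0.6263 0.2614 0.1752] [1.1283 0.4862 5.3105] 0.12977463182495788 False
50 7.7333 [0.6327 0.2543 0.1752] [0.9377 0.0525 5.5444] 0.13177519501960222 False
60 8.0583 [0.6377 0.2461 0.1752] [ 0.0446 -0.9846  7.7542] 0.12994514704932275 False
70 8.3833 [0.6413 0.2373 0.1752] [-1.8421 -1.1574  6.96  ] 0.13272141887255856 False
80 8.7083 [0.6432 0.2279 0.1752] [-1.9498 -0.7268  7.9376] 0.12956547486574152 False
90 9.0333 [0.6431 0.2225 0.1749] [-4.3566 14.7758  5.0989] 0.12533287610797425 False
94 9.2833 [0.6426 0.2197 0.1747] [-4.4325 20.2519  3.4021] 0.1286428741041419 False
10.3 [0.6418 0.2192 0.2888] [-0.7387  0.114  -0.4128] 0.3986027758015621
0 [267.4015 195.4296]
0.055 [321.6131 204.5997]
0.103 [368.9145 188.702 ]
0.145 [410.8032 185.926 ]
```

View pics/w2.png

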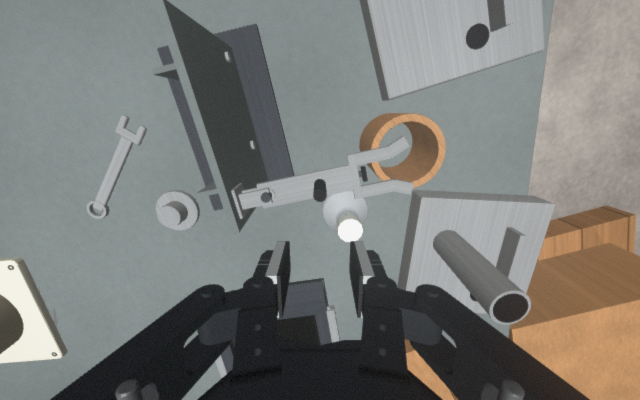

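The hook is out and bearing on its stop (about 20 N at the end). The hinge is at (267,197), the paddle at (364,174) and the prong tips at (408,140) and (410,187). I now compute its azimuth.

```bash
python3 - <<'E'
from h import *
P=camera_params("wrist");P["pose"]=np.load("w2.npy")
h=at("wrist",267,197,.16,P);pa=at("wrist",364,174,.16,P);t=at("wrist",409,163.5,.16,P);po=at("wrist",320,187,.2,P)
pl=at("wrist",166,3,.185,P);pr=at("wrist",239,229,.185,P)
print(h,pa,t,"post",po,"plate",pl,pr,np.degrees(np.arctan2(*(pl-pr)[[1,0]])))
for a in(pa,t):print(np.linalg.norm(a-h),np.degrees(np.arctan2(*(a-h)[[1,0]])))
print("cap",at("wrist",350,229,.16,P))
E
```

```text
[0.5883 0.2189 0.16  ] [0.6878 0.233  0.16  ] [0.7321 0.2392 0.16  ] post [0.6441 0.2349 0.2   ] plate [0.5422 0.3853 0.185 ] [0.5623 0.1969 0.185 ] 96.0751751259648
0.10045036457391929 8.10070006046384
0.14523401058879837 8.034830424877388
cap [0.6701 0.1752 0.16  ]
```

```bash
cat >> h.py <<'E'
BY=np.array([-.056,.998]);BX=np.array([.998,.056]);HOLE0=np.array([.544,-.041]);BC=HOLE0-.08*BY  # box centre
PB=down(np.radians(93.2))
def bx(x,y,z): return np.r_[BC+x*BX+y*BY,z]
E
python3 - <<'E'
from h import *
jaws.move_gripper(0.0)
bot.goto(bx(0,.08,.2),PB)
bot.move_l(bx(0,.08,.0785),speed=.15,stop_force=10)
s=readout.read_state();print(s["t"],s["ee_pos"],s["force"])
r=bot.move_l(bx(0,-.088,.0785),speed=.08,stop_force=15)
s=readout.read_state();print(r,s["t"],s["ee_pos"],s["force"],bx(0,-.088,0))
p=s["ee_pos"]
bot.move_l(np.r_[p[:2]+.01*BY,.0785],speed=.1)
bot.move_l(np.r_[p[:2]+.01*BY,.25],speed=.25)
P=camera_params("wrist");a=snapshot("wrist");t=snapshot("top");cv2.imwrite("pics/w3.png",a);cv2.imwrite("pics/t3.png",t);np.save("w3.npy",P["pose"])
g=np.clip(255*(a[:300]/255.)**.5,0,255).astype(np.uint8)
g2=np.clip(255*(cv2.resize(t[180:300,340:500],(640,480),interpolation=cv2.INTER_CUBIC)/255.)**.5,0,255).astype(np.uint8)
cv2.imwrite("pics/v3.png",np.vstack([g,g2[100:400]]))
for y in(-.019,-.059,-.099):print(proj("wrist",bx(0,y,.085),P))
E
```

```text
12.8083 [ 0.5447 -0.0408  0.0791] [-0.1301 -0.2224 -0.1942]
False 15.0583 [ 0.5532 -0.2084  0.0784] [-0.1612  0.2501 -0.4495] [ 0.5534 -0.2087  0.    ]
[320.3346 130.2   ]
[320.2912 167.2293]
[320.2511 201.4327]
```

View pics/v3.png

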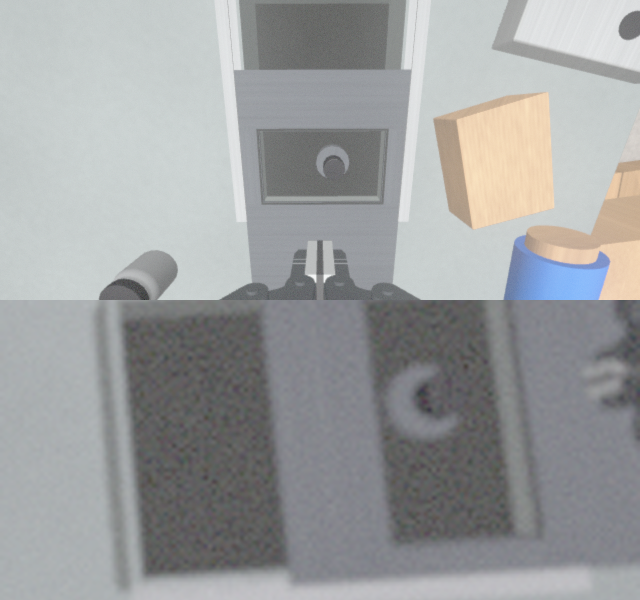

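The lid slid, with its hole now spanning rows 129–204 (predicted 130–201). The gauge is visible: plug ring centre about (332,161), dark handle top about (334,168).

```bash
python3 - <<'E'
from h import *
P=camera_params("wrist");P["pose"]=np.load("w3.npy")
a=cv2.imread("pics/w3.png");g=cv2.cvtColor(a,cv2.COLOR_BGR2GRAY)
r=g[140:190,300:365]; print("ring/black levels",np.percentile(r,[2,20,50,80,98]))
_,m=cv2.threshold(r,0,255,cv2.THRESH_OTSU);x,y,w,h=cv2.boundingRect(max(cv2.findContours(m,0,2)[0],key=cv2.contourArea));print("ring bbox",x+300,y+140,w,h)
f=lambda p:((p[:2]-BC)@BX,(p[:2]-BC)@BY)
for n,u,v,z in(("plug",332,162,.028),("handle",334,168,.074)):
    p=at("wrist",u,v,z,P);print(n,p,f(p))
for n,u,v,z in(("ringbox",x+300+(w-1)/2,y+140+(w-1)/2,.028),):
    p=at("wrist",u,v,z,P);print(n,p,f(p))
print("hole",f(at("wrist",323.5,129,.085,P)),f(at("wrist",323.5,204,.085,P)),f(at("wrist",257,129,.085,P)),f(at("wrist",388,129,.085,P)))
t=cv2.resize(a[100:240,240:410],None,fx=4.5,fy=4.2,interpolation=cv2.INTER_CUBIC)
cv2.imwrite("pics/v4.png",np.clip(255*(t/255.)**.5,0,255))
E
```

```text
ring/black levels [41. 46. 48. 52. 95.]
ring bbox 316 145 33 32
plug [ 0.5674 -0.183   0.028 ] (np.float64(0.01540490955720747), np.float64(-0.06313287543221556))
handle [ 0.5677 -0.1819  0.074 ] (np.float64(0.015803796503336843), np.float64(-0.06198472760118246))
ringbox [ 0.5673 -0.1817  0.028 ] (np.float64(0.01538638601702141), np.float64(-0.06181627880977937))
hole (np.float64(0.0033709526216742377), np.float64(-0.017740220425867773)) (np.float64(0.003766944317641317), np.float64(-0.10203967181796042)) (np.float64(-0.06750697354683102), np.float64(-0.017766728422847433)) (np.float64(0.07206144211526835), np.float64(-0.017714530519482803))[ WARN:0@0.777] global loadsave.cpp:1063 imwrite_ Unsupported depth image for selected encoder is fallbacked to CV_8U.
```

View pics/v4.png

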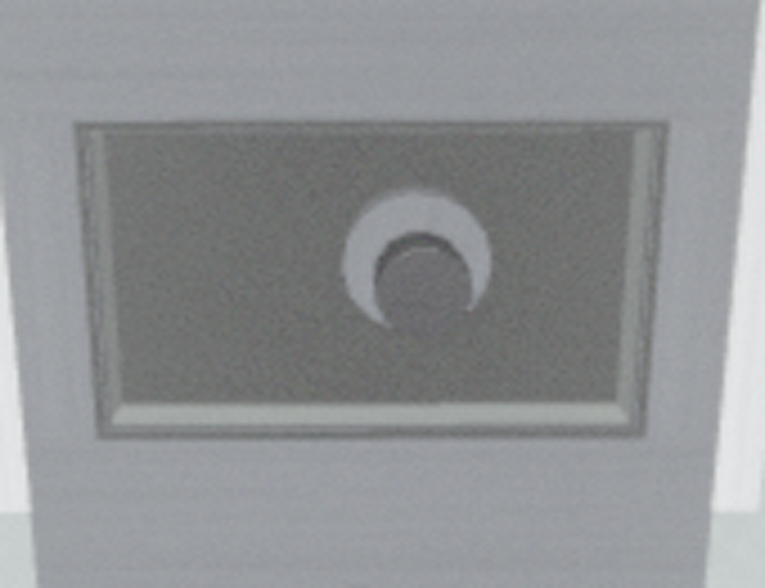

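The gauge sits at box (15.5, -62) mm with the hole centred on it (y -18 to -102 mm), so the lid needs no further sliding. Next I grip it, lift it and check the cup's height near the fork.

```bash
python3 - <<'E'
from h import *
for z in(.06,.08,.1):print(z,"cup rim",at("top",270,147,z)[:2],at("side",249,249,z)[:2])
jaws.move_gripper(.52)
bot.move_l(bx(.0155,-.062,.2),speed=.25)
bot.move_l(bx(.0155,-.062,.047),speed=.1,stop_force=10)
s=readout.read_state();print(s["t"],s["ee_pos"],s["force"],s["width"])
jaws.move_gripper(0,strength=70)
s=readout.read_state();print(s["t"],s["ee_pos"],s["force"],s["width"])
r=bot.move_l(bx(.0155,-.062,.26),speed=.12,stop_force=25)
s=readout.read_state();print(r,s["t"],s["ee_pos"],s["force"],s["width"])
a=snapshot("side");t=snapshot("top");cv2.imwrite("pics/s4.png",a);cv2.imwrite("pics/t4.png",t)
E
```

```text
0.06 cup rim [0.7712 0.2422] [0.7579 0.2065]
0.08 cup rim [0.7644 0.2392] [0.7514 0.2213]
0.1 cup rim [0.7576 0.2361] [0.7449 0.2361]
18.7833 [ 0.5679 -0.182   0.0476] [-0.178  -0.9624 -0.5345] 0.5179984429021571
19.0917 [ 0.5676 -0.182   0.0478] [-2.5933  1.0101  5.9776] 0.28495292188811366
False 21.0167 [ 0.567  -0.1817  0.2592] [-0.1497 -0.0048 -3.3487] 0.28195534735920774
```

The gauge is gripped (width about 24 mm, about 3 N of load). The cup's rim is roughly 0.10 m high, well below the 0.126 m plug foot at insertion height. Next I move to the fork mouth and take one look.

```bash
cat >> h.py <<'E'
HG=np.array([.5885,.2195]);AZ=np.radians(8.0);FD=np.array([np.cos(AZ),np.sin(AZ)]);FN=np.array([-FD[1],FD[0]])
PF=down(np.radians(188.))
def fk(l,z,n=0): return np.r_[HG+l*FD+n*FN,z]
E
python3 - <<'E'
from h import *
bot.goto(fk(.185,.26),PF)
bot.move_l(fk(.185,.1705),speed=.15,stop_force=15)
s=readout.read_state();print(s["t"],s["ee_pos"],fk(.185,.1705),s["force"],s["width"])
P=camera_params("wrist");w=snapshot("wrist");a=snapshot("side");t=snapshot("top")
cv2.imwrite("pics/w5.png",w);cv2.imwrite("pics/s5.png",a);cv2.imwrite("pics/t5.png",t);np.save("w5.npy",P["pose"])
c=lambda i,x,y,w,h:cv2.resize(i[y:y+h,x:x+w],(400,300),interpolation=cv2.INTER_CUBIC)
cv2.imwrite("pics/v5.png",np.vstack([np.hstack([c(a,240,190,120,90),c(t,230,130,120,90)]),np.hstack([c(w,160,60,320,240),c(w,0,0,640,400)])]))
E
```

```text
23.5917 [0.7725 0.2452 0.1716] [0.7717 0.2452 0.1705] [ 0.7165  0.3    -3.5381] 0.27859904101677097
```

View pics/v5.png

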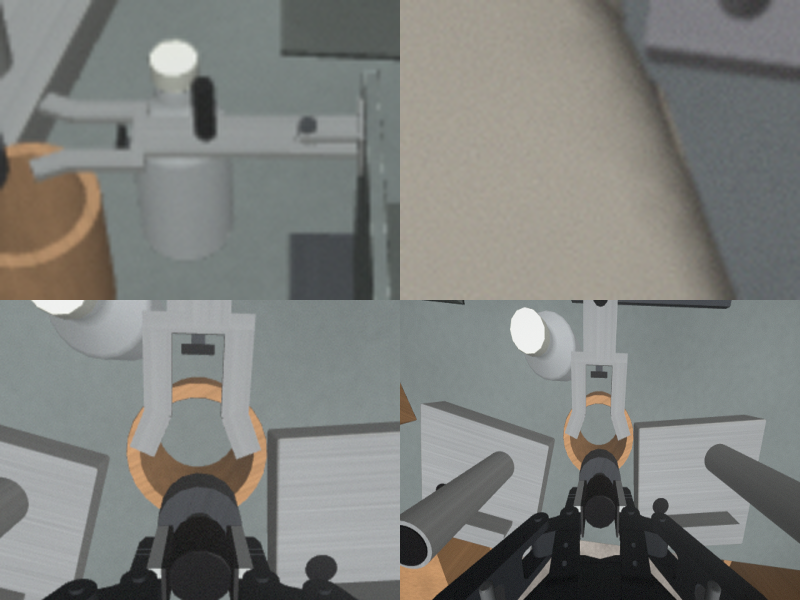

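The lower-left crop shows the fork mouth ahead, with slot mid-line at crop x≈197.5 (image 318) and parallel to the tool. The gauge handle is at x≈201 (image 320.8). I now check the lateral offset in world coordinates.

```bash
python3 - <<'E'
from h import *
P=camera_params("wrist");P["pose"]=np.load("w5.npy")
C=lambda u,v:(160+u/1.25,60+(v-300)/1.25)
f=lambda p:((p[:2]-HG)@FD,(p[:2]-HG)@FN)
for n,u,v,z in(("pLi",172,350,.16),("pRi",223,350,.16),("Li2",172,408,.16),("Ri2",223,408,.16),("pad",198,350,.157),("tipL",142,450,.16),("tipR",246,450,.16),("plugtop?",201,475,.148),("handletop",201,578,.196)):
    print(n,*map(lambda x:round(float(x),4),f(at("wrist",*C(u,v),z,P))))
E
```

```text
pLi 0.1022 -0.012
pRi 0.1022 0.0092
Li2 0.126 -0.0125
Ri2 0.126 0.0097
pad 0.1021 -0.0012
tipL 0.1447 -0.0265
tipR 0.1447 0.0205
plugtop? 0.1605 0.0002
handletop 0.1874 0.0001
```

The slot mid-line is about 1.4 mm to one side, so I correct for that and insert with a force guard.

```bash
python3 - <<'E'
from h import *
def st(m):
    s=readout.read_state();p=s["ee_pos"];print(m,round(s["t"],2),p,"l,n",(p[:2]-HG)@FD,(p[:2]-HG)@FN,s["force"],s["width"]);return s
n=-.0015
bot.move_l(fk(.185,.1700,n),speed=.1);st("a")
r=bot.move_l(fk(.125,.1700,n),speed=.07,stop_force=6);st(r)
if not r:
    r=bot.move_l(fk(.0995,.1700,n),speed=.03,stop_force=5);st(r)
P=camera_params("wrist");w=snapshot("wrist");cv2.imwrite("pics/w6.png",w);np.save("w6.npy",P["pose"]);cv2.imwrite("pics/s6.png",snapshot("side"))
E
```

```text
a 23.99 [0.7721 0.2437 0.1705] l,n 0.18513376067203693 -0.0015779237430410971 [ 0.5598 -0.9664 -2.7576] 0.2847608052608844
False 25.0 [0.713  0.2355 0.1701] l,n 0.12546369906225993 -0.0014937622465176143 [-0.6531 -0.022  -2.687 ] 0.2813862605689368
True 25.76 [0.6894 0.2321 0.1695] l,n 0.1016807972527328 -0.0015292901254242988 [ 4.39    0.4574 -1.6824] 0.28259477052129933
```

Contact came at l = 0.1017 (seat 0.103), so it is fully in. Next I lower it onto the fork, release, retreat and look.

```bash
python3 - <<'E'
from h import *
def st(m):
    s=readout.read_state();p=s["ee_pos"];print(m,round(s["t"],2),p,"l,n",(p[:2]-HG)@FD,(p[:2]-HG)@FN,s["force"],s["width"]);return s
n=-.0015
r=bot.move_l(fk(.102,.161,n),speed=.015,stop_force=4);s=st(r)
z=s["ee_pos"][2]
jaws.move_gripper(.55);st("open")
p=s["ee_pos"].copy();p[2]=.30;bot.move_l(p,speed=.12)
bot.wait(.5);st("up")
P=camera_params("wrist");w=snapshot("wrist");a=snapshot("side");cv2.imwrite("pics/w7.png",w);np.save("w7.npy",P["pose"]);cv2.imwrite("pics/s7.png",a)
c=lambda i,x,y,w,h:cv2.resize(i[y:y+h,x:x+w],(400,400*h//w),interpolation=cv2.INTER_CUBIC)
cv2.imwrite("pics/v7.png",np.hstack([c(a,240,170,120,120),c(w,200,40,240,240)]))
for l,z in((0,.16),(.103,.16),(.103,.192),(.145,.16)):print(l,proj("wrist",fk(l,z,-.0015*l/.103),P))
E
```

```text
True 26.18 [0.6896 0.2321 0.1656] l,n 0.10189607708712166 -0.001595064279706912 [-0.486   0.1201  4.4053] 0.282790019625639
open 26.53 [0.6898 0.232  0.1648] l,n 0.10207060468757792 -0.0016884924917796144 [ 0.3826 -0.1074 -0.445 ] 0.5518937433475423
up 28.31 [0.6896 0.2321 0.2999] l,n 0.10189111417342339 -0.0016156694977754152 [-0.5453  0.2811  0.3013] 0.5526786065222855
0 [321.9077  84.2285]
0.103 [320.1595 190.0766]
0.103 [320.1934 199.3184]
0.145 [319.5507 226.9352]
```

View pics/v7.png

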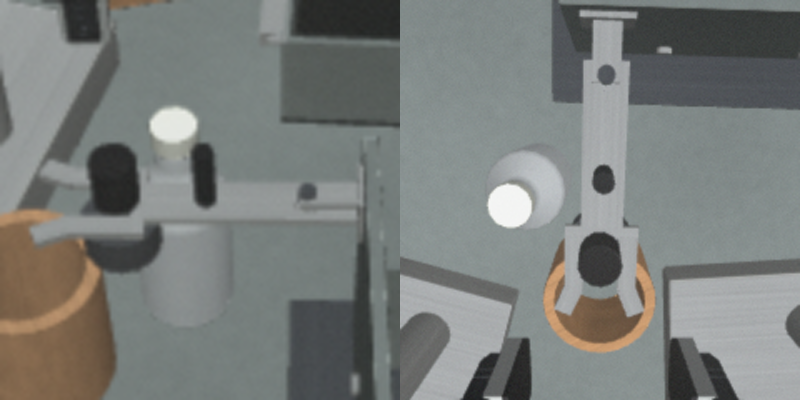

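The gauge hangs in the slot against its closed end: handle at about image (320,197), fork still straight, bottle cap at (266,163). I make one numeric check, then hand in.

```bash
python3 - <<'E'
from h import *
P=camera_params("wrist");P["pose"]=np.load("w7.npy")
C=lambda u,v:(200+(u-400)*.6,40+v*.6)
f=lambda p:((p[:2]-HG)@FD,(p[:2]-HG)@FN)
print("cap",at("wrist",*C(510,205),.16,P),"handle top",f(at("wrist",*C(600,264),.192,P)))
h=at("wrist",*C(606,75),.16,P);m=at("wrist",*C(600,308),.16,P);print("az",np.degrees(np.arctan2(*(m-h)[[1,0]])))
bot.wait(.5);s=readout.read_state();print(s["t"],s["force"])
workorder.job_done()
E
```

```text
cap [0.6701 0.1736 0.16  ] handle top (np.float64(0.10209370375586384), np.float64(-0.0016831726584894623))
az 6.702799810842534
28.9083 [ 0.6068  0.3189 -0.3891]
the job is handed in; nothing more can be done
```

I handed the job in at about 29 s, with the hook swung out and the gauge hanging by its neck in the slot. No verdict was reported.

- **Hook:** I pinched the post and swung the hook until it bore on its stop at about 20 N.
- **Gauge:** I slid the lid about 139 mm. The gauge then showed in the wrist picture through the hole, so I located it from that instead of feeling for it. I lifted it out by the handle.
- **Hanging:** I slid the neck into the slot until it met resistance of about 4 N, 101.7 mm from the hinge (the seat is at 103 mm). Then I lowered it onto the fork and let go.

Last checks:
- **Gauge:** its axis is about 102 mm from the hinge, so it should be fully home. I had no direct reading of the paddle; this comes from the wrist picture.
- **Hook angle:** I measured it as 6.7° from world x at the end, against 8.0° just after the swing. I put the difference down to pixel error. I could not pin the stop angle exactly, because the plate direction came out between 96° and 97.4° in different pictures. Either reading leaves the hook within about 3° of square.
- **Bottle:** the cap measured (0.670, 0.174), the same as earlier readings to within about 4 mm, so I take it as not moved.
- **Robot:** it was clear of everything, with the gripper raised and no contact force.

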